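Drive the clamp wedge tight with the mallet

ROBOT

A 7-joint arm with a two-finger parallel gripper is mounted at the origin on a cart in front of the work surface, level with it; the furniture and walls round the work are solid. World frame = base frame: x ahead of the robot, y to its left, z up, the work surface at z = 0. Lengths are in m, angles in rad, forces in N, time in s.
With the tool pointing down it reaches from about 0.4 to 0.875 m from the base axis. Payload 19.3 kg.
Tool frame: the origin (TCP) lies at the very end of the fingers, on their centre line; the grasp point (between the pads) lies 19 mm behind it; z points along the fingers, x is the direction in which the jaws open and shut, and the axes are right-handed (so a half turn about z gives the same grasp; the last joint's range is limited). The gripper opens to 85 mm and grips with 20 to 120 N. Pads are 22 mm wide; open, the fingers measure 114 mm over their backs; the gripper's body (76 mm by 85 mm) begins 54 mm behind the grasp point. The pads swing forward as they close: fully open they stand 13 mm farther back than shut.
Start: joints at [1.04, 0.521, -0.036, 1.599, 0.021, 1.021, -0.113], TCP at [0.278, -0.56, 0.231] pointing down, gripper open.
Joint ranges: [-2.91, 2.91], [-0.3, 2.13], [-1.5, 1.42], [0.17, 2.43], [-1.26, 4.41], [0.16, 1.93], [-2.52, 2.52]. Speed limits (rad/s): [1.89, 1.89, 2.39, 2.39, 3.01, 3.01, 3.01].

INTERFACE

Orientations are given as [roll, pitch, yaw] about the fixed x, y, z axes, in that order (R = Rz(yaw) Ry(pitch) Rx(roll)).
In Python, from workcell import bot gives the robot as it stands.
- The arm moves only by the tool jog_arm, never from a script. Its argument "increments" is a list of rows, each an object of numbers: "wx", "wy", "wz": the turn, a rotation vector about the tool's x, y, z in degrees; "x", "y", "z": the shift along the tool's x, y, z in cm; "claw": the opening in per cent of the stroke, from 0 (shut) to 100 (fully open). A call has 1 to 10 rows; each row is the pose to reach, as a shift and turn from the pose measured when the call began, along the tool's axes at that moment; what a row does not reach only later rows make up. A row lasts 1/8 s, in which the tool goes at most 62.5 mm and 10.7 degrees, less where a joint would pass 70% of its speed; a pose out of reach is approached as far as the arm can. A call with a gripper value outside its range is refused whole. The fingers move at their own pace and stop on an object; "squeeze" is the grip in N (left out, the last holds). Time passes only in rows, so rows that repeat a pose let the fingers close. It gives the time, the measured TCP pose, the force and the opening at its end, in the units of the state.
- bot.observe(): the state, without advancing time (a new reading comes with each control period).
- bot.grab_frame(name): name is "scene" or "top" or "wrist"; returns a dict with "pixels" (480x640x3 uint8, red, green, blue), "fov_y" (degrees; the focal length in pixels is half the picture's height over the tangent of half this angle, whatever the lens; pixels are square), "cx", "cy" (the principal point, pixels), "origin" and "orientation" of the camera in the world. Camera axes: x right, y down, z forward; pixel columns grow to the right and rows downward; lengths in m; the calibration is good to about 2 mm. A picture is of the moment at which its call begins. There is no depth.
- bot.job_done(): hands the job in, once; it reports no verdict.
The state is a dict: "clock": time; "qpos": joint angles; "qd": joint speeds; "joint_efforts": joint torques, N m; "position": TCP position; "tool_rot": TCP orientation; "force": force on the tool from outside, world axes, zero at the start; "moment": the same for the moment, N m; "grip_width": finger opening in m.
Only numpy, scipy, OpenCV 4.12 (cv2) and the standard library are available. Lean on these libraries where they do the work, as an engineer would, in place of code of your own. Each camera call takes 0.05 s, during which the arm holds its last target.

TASK

Tighten the wooden clamp that holds the text block: pick up the wooden mallet by its handle and drive the clamp's protruding wedge further in with at least two light taps on its thick end, drawing the mallet clear between taps, until the wedge stops advancing and sits tight. Do not drive it all the way home in the first tap, and do not push the wedge with the gripper. Then lay the mallet flat on the table and let go of it only once it is down.

Things in the scene. Friction and masses are not known exactly. Their poses are not given: they have to be found in the camera images.
- mallet_grip (a point): Where to grip the wooden mallet (0.25 kg): middle of its handle, 25 mm above the table as it lies with its head resting flat. The handle, 22 mm wide and high, runs along x; its free end is 85 mm away towards -x. The head's centre is 60 mm away towards +x. It lies near, or has changed places with, a paste brush of like length.
- mallet_head (a point): Centre of the mallet's wooden head, a block of 50 mm (x) by 90 mm (y) by 50 mm (z), same axes as mallet_grip. Its two flat striking faces are 45 mm from here, towards +y and -y. The handle leaves it towards -x.
- wedge_head (a point): Centre of the struck face at the thick end of the light wooden wedge in the low fixed clamp; 37 mm above the table. The face is 44 mm (x) by 32 mm (z) and looks to -y; the wedge is driven along +y. It stands 45 to 60 mm out of the clamp at the start, 15 mm when tight. In +y of it the clamp, 160 mm square, is up to 140 mm high with its upright text block; the table in -y of it is free.
- wedge (a joint): How far the wedge has been driven in, in m: 0 to 0.015 at the start, 0.045 when tight, where it stops. It slides against a steady friction of about 6 N and stays where it is left.

How it is judged:
On the way, in this order (a step that is already met when the one before it is completed fails the run):
1. a first tap: the held mallet presses on the wedge and has driven it in by at least 4 mm, not yet home (contact force between mallet and wedge above 0.5 N and contact force between the fingers and mallet above 1 N and distance of wedge_head from where it was at the start of the episode above 0.004 m and value of joint wedge below 0.041 m).
2. the held mallet is drawn at least about 6 mm clear of the wedge, which is not yet home (contact force between mallet and wedge below 0.1 N and distance between mallet_head and wedge_head above 0.051 m and contact force between the fingers and mallet above 1 N and value of joint wedge below 0.041 m), for 0.05 s.
3. a later tap with the held mallet drives the wedge home (over 41 of 45 mm) (contact force between mallet and wedge above 0.5 N and contact force between the fingers and mallet above 1 N and value of joint wedge above 0.041 m).
At the end, for the whole second after the job is handed in: The wedge is driven in to within 4 mm of its stop (joint over 0.041) and the mallet lies flat and still on the table (its head and handle centres below 40 mm), let go (value of joint wedge above 0.041 m and height (world z) of each of mallet_grip, mallet_head below 0.04 m and linear speed of mallet below 0.02 m/s); the robot touches nothing.
It fails at once if the robot itself pushes the wedge (contact force between any of the fingers, the arm and wedge above 1 N).
It fails at once if the mallet is dropped: it is out of the fingers while its handle is more than 60 mm above the table (height (world z) of mallet_grip above 0.06 m and contact force between the fingers and mallet below 0.1 N).
It also fails if it takes over 45 s, if anything falls off the work surface, if the arm or the gripper's body presses on something with over 40 N, if the wrist force passes 120 N, or if a joint passes its speed limit or range.

## Working session

There is one attempt and no reset: what is moved stays moved. The work goes in short steps, Python scripts to look and compute and a tool call to move; the robot and the scene stay as the last step left them, time stands still between calls to the robot, and variables do not carry over. Pictures are saved under pics/ and viewed, and the job is handed in when it is done.

Besides the shell and the picture viewer there is one more tool, called after "Request:" as name(argument=value, ...), one argument or row to a line, values as JSON. jog_arm: Moves the arm, as the interface text tells. Its arguments: {"type":"object","properties":{"increments":{"type":"array","items":{"type":"object","properties":{"wx":{"type":"number"},"wy":{"type":"number"},"wz":{"type":"number"},"x":{"type":"number"},"y":{"type":"number"},"z":{"type":"number"},"claw":{"type":"number"}}}},"squeeze":{"type":"number"}},"required":["increments"]}

```bash
mkdir -p pics; cat > h.py <<'E'
import numpy as np, cv2
from scipy.spatial.transform import Rotation as R
from workcell import bot
def snap(name,fn):
    f=bot.grab_frame(name); cv2.imwrite('pics/'+fn+'.png',f['pixels'][:,:,::-1]); 
    np.save('pics/'+fn+'.npy',f,allow_pickle=True); return f
def load(fn): return np.load('pics/'+fn+'.npy',allow_pickle=True).item()
def rot(o):
    o=np.array(o); return o if o.shape==(3,3) else (R.from_euler('xyz',o).as_matrix() if o.size==3 else R.from_quat(o).as_matrix())
def onplane(f,u,v,z):
    fl=240/np.tan(np.radians(f['fov_y'])/2)
    d=rot(f['orientation'])@np.array([(u-f['cx'])/fl,(v-f['cy'])/fl,1]); o=np.array(f['origin'])
    return o+d*(z-o[2])/d[2]
def proj(f,p):
    fl=240/np.tan(np.radians(f['fov_y'])/2)
    c=rot(f['orientation']).T@(np.array(p)-np.array(f['origin'])); return f['cx']+fl*c[0]/c[2], f['cy']+fl*c[1]/c[2]
E
python3 - <<'E'
from h import *
s=bot.observe(); print({k:np.round(v,3) for k,v in s.items()})
for n in ['scene','top','wrist']:
    f=snap(n,n+'0'); print(n,f['fov_y'],f['cx'],f['cy'],f['origin'],f['orientation'])
E
```

```text
{'clock': np.float64(0.0), 'qpos': array([ 1.04 ,  0.522, -0.036,  1.6  ,  0.021,  1.021, -0.113]), 'qd': array([ 0.001,  0.   , -0.   , -0.001,  0.002, -0.001, -0.001]), 'joint_efforts': array([ 0.0000e+00, -9.2711e+01,  1.9790e+00, -3.6994e+01,  1.8000e-02,
        8.0000e-03,  0.0000e+00]), 'position': array([ 0.278, -0.56 ,  0.231]), 'tool_rot': array([ 3.141e+00,  1.000e-03, -1.110e+00]), 'force': array([ 0.463, -0.332, -0.461]), 'moment': array([-0.018, -0.016, -0.01 ]), 'grip_width': np.float64(0.086)}
scene 44.60999383143424 320.4475862333153 248.76430463432598 [-0.07209296 -0.88291971  0.59940411] [-2.10514003 -0.01626819 -0.68462326]
top 46.3861420957842 314.3397902505536 231.30819598760743 [ 0.3734997  -0.18458126  0.92603659] [-2.98484113  0.04333126 -1.56875404]
wrist 69.17823333711505 316.1441435121763 238.61069593121948 [ 0.33747279 -0.53125732  0.37520564] [ 2.87947446e+00 -2.47700347e-05 -1.11046937e+00]
```

View pics/scene0.png

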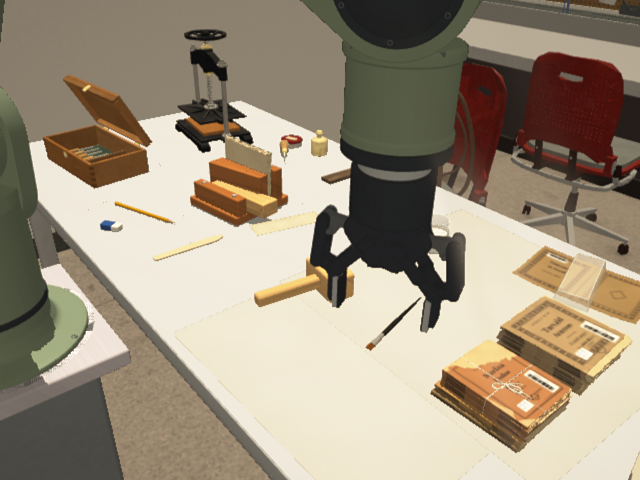

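View pics/top0.png

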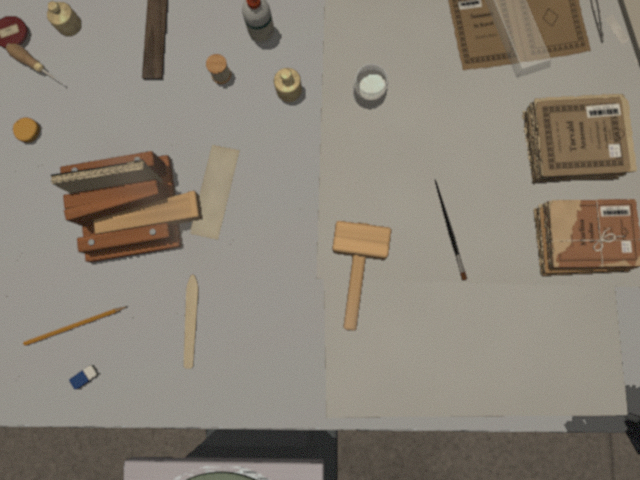

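View pics/wrist0.png

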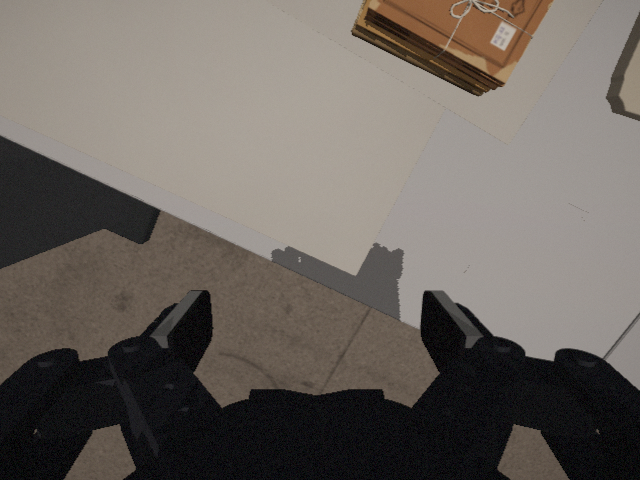

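Top view: mallet head about (362,240) with its handle running down to (350,328). The clamp is about (130,205), with the wedge's thick end near (199,207). Next I measure these points.

```bash
python3 - <<'E'
from h import *
f=load('top0'); im=f['pixels']; hsv=cv2.cvtColor(im,cv2.COLOR_RGB2HSV)
m=((hsv[...,0]>8)&(hsv[...,0]<25)&(hsv[...,1]>90)&(hsv[...,2]>90)).astype(np.uint8)
roi=np.zeros_like(m); roi[210:340,325:400]=1
n,l,st,c=cv2.connectedComponentsWithStats(m*roi)
i=1+np.argmax(st[1:,4]); print(st[i],c[i])
ys,xs=np.where(l==i)
for r in range(218,334,4):
    k=xs[ys==r]
    if len(k): print(r,k.min(),k.max())
crop=cv2.resize(im[130:270,50:260],None,fx=3.8,fy=3.8,interpolation=cv2.INTER_CUBIC)[:,:,::-1]; cv2.imwrite('pics/c1.png',crop)
crop=cv2.resize(im[210:340,320:410],None,fx=4.5,fy=4.5,interpolation=cv2.INTER_CUBIC)[:,:,::-1]; cv2.imwrite('pics/c2.png',crop)
g=load('scene0')['pixels']
cv2.imwrite('pics/c3.png',cv2.resize(g[120:310,180:370],None,fx=3.1,fy=3.1,interpolation=cv2.INTER_CUBIC)[:,:,::-1])
E
```

```text
[ 333  221   58  109 2560] [359.00039063 256.740625  ]
222 337 348
226 336 379
230 335 390
234 335 389
238 334 389
242 334 388
246 333 388
250 334 387
254 354 387
258 353 364
262 353 364
266 352 363
270 352 363
274 351 362
278 351 362
282 350 361
286 350 361
290 349 360
294 348 359
298 348 359
302 347 358
306 347 358
310 346 357
314 346 356
318 345 356
322 345 355
326 344 354
```

View pics/c1.png

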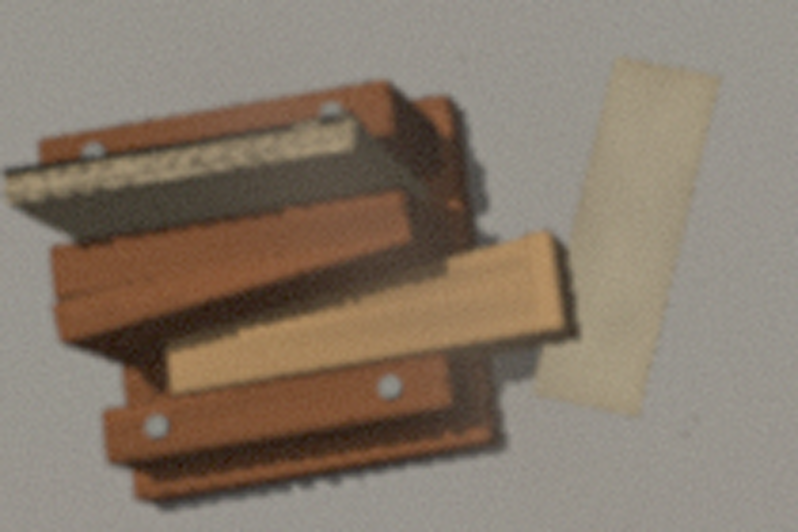

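View pics/c2.png

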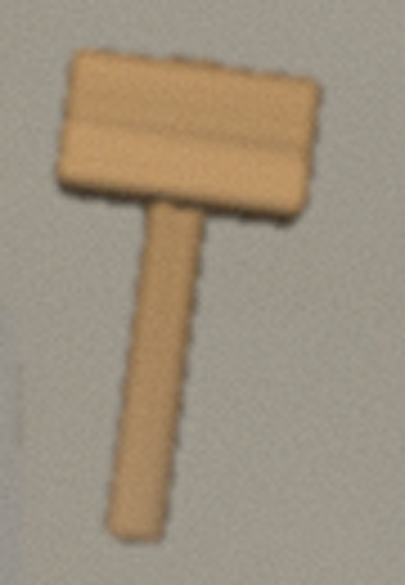

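View pics/c3.png

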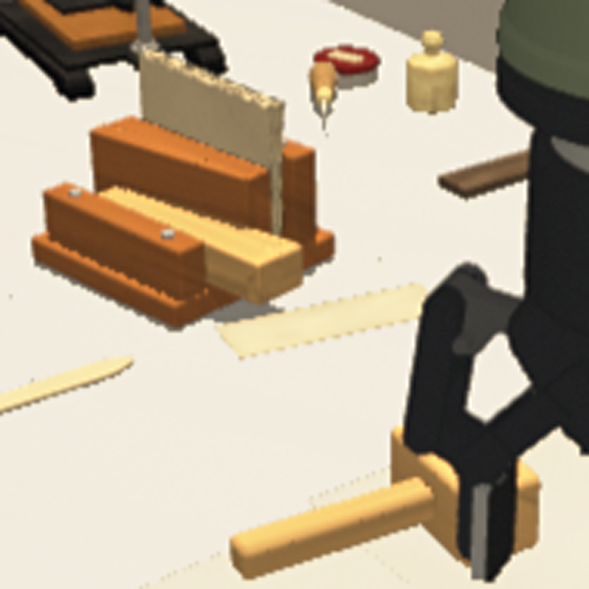

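```bash
python3 - <<'E'
from h import *
f=load('top0'); P=lambda u,v,z:np.round(onplane(f,u,v,z),4)
C=lambda u,v,z:P(50+u/3.8,130+v/3.8,z)
a=C(547,233,.053);b=C(562,333,.053);c=C(170,393,.053)
print('wedge top end',a,b,np.linalg.norm(a-b),'mid',(a+b)/2)
d=b-c;print('edge dir ang from -y',np.degrees(np.arctan2(d[0],-d[1])),np.linalg.norm(d)); e=a-b;print('face normal ang',np.degrees(np.arctan2(e[1],e[0])))
for q in [(135,497),(490,440)]: print('base',C(*q,0.01))
H=lambda u,v,z:P(320+u/4.5,210+v/4.5,z)
k=[H(72,50,.05),H(322,82,.05),H(300,216,.05),H(58,184,.05)]
print(k,np.linalg.norm(k[0]-k[1]),np.linalg.norm(k[1]-k[2]),np.mean(k,0))
t=P(358.5,258,.036);e=P(349.5,326,.036);print('handle',t,e)
v=t-e;print(np.degrees(np.arctan2(v[1],v[0])))
E
```

```text
wedge top end [0.5778 0.048  0.053 ] [0.5346 0.0401 0.053 ] 0.043916397848639654 mid [0.5562  0.04405 0.053  ]
edge dir ang from -y 8.471860910839942 0.16833683494707866
face normal ang 10.363192456248653
base [0.4702 0.2386 0.01  ]
base [0.495  0.0814 0.01  ]
[array([ 0.5282, -0.1807,  0.05  ]), array([ 0.5163, -0.2682,  0.05  ]), array([ 0.4692, -0.2596,  0.05  ]), array([ 0.4807, -0.1756,  0.05  ])] 0.08830549246790938 0.04787870090134023 [ 0.4986   -0.221025  0.05    ]
handle [ 0.4708 -0.2162  0.036 ] [ 0.364  -0.2011  0.036 ]
-8.04746787957174
```

```bash
cat >> h.py <<'E'
def togo(target,yawdeg):
    """shift in tool axes, cm, and turn rotvec deg (tool axes) to reach tool-down with given yaw"""
    s=bot.observe(); R0=rot(s['tool_rot']); p=np.array(s['position'])
    Rt=R.from_euler('xyz',[np.pi,0,np.radians(yawdeg)]).as_matrix()
    print('t',s['clock'],'pos',np.round(p,4),'rot',np.round(s['tool_rot'],3),'w',np.round(s['grip_width'],4),'F',np.round(s['force'],1))
    print('shift cm',np.round(R0.T@(np.array(target)-p)*100,2),'turn deg',np.round(np.degrees(R.from_matrix(R0.T@Rt).as_rotvec()),2))
E
python3 -c "
from h import *
togo([.4395,-.212,.15],-98.05)"
```

```text
t 0.15 pos [ 0.2778 -0.5596  0.2309] rot [ 3.142e+00  1.000e-03 -1.110e+00] w 0.0857 F [-0.2  1.   0.3]
shift cm [-23.94 -29.94   8.11] turn deg [2.000e-02 5.000e-02 3.445e+01]
```

Request:
jog_arm(
  increments=[
    {"x":-3,"y":-3.75,"z":1,"wz":4.3,"claw":100},
    {"x":-6,"y":-7.5,"z":2,"wz":8.6},
    {"x":-9,"y":-11.2,"z":3,"wz":13},
    {"x":-12,"y":-15,"z":4,"wz":17},
    {"x":-15,"y":-18.7,"z":5,"wz":21.5},
    {"x":-18,"y":-22.5,"z":6,"wz":26},
    {"x":-21,"y":-26.2,"z":7,"wz":30},
    {"x":-23.9,"y":-29.9,"z":8.1,"wz":34.4},
    {"x":-23.9,"y":-29.9,"z":8.1,"wz":34.4},
    {"x":-23.9,"y":-29.9,"z":8.1,"wz":34.4},
  ],
  squeeze=100,
)

```text
schema error: expected keys wx, wy, wz, x, y, z, claw
```

```bash
python3 -c "
from h import *
f=snap('wrist','w1')
for p in [[.4395,-.212,.036],[.4986,-.221,.05],[.355,-.200,.036]]: print(np.round(proj(f,p)))
togo([.4395,-.212,.008],-98.05)"
```

```text
[   3. -169.]
[  18. -277.]
[-36. -60.]
t 0.2 pos [ 0.2778 -0.5597  0.231 ] rot [ 3.142e+00  1.000e-03 -1.110e+00] w 0.0854 F [-0.6  0.5  0.2]
shift cm [-23.94 -29.94  22.31] turn deg [1.000e-02 4.000e-02 3.445e+01]
```

View pics/w1.png

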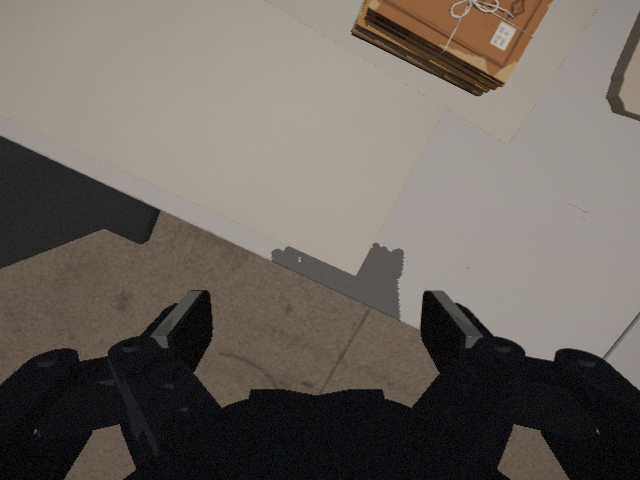

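All seven keys are needed in every row, so the arm did not move and the wrist picture is unchanged.

Request:
jog_arm(
  increments=[
    {"x":-3,"y":-3.75,"z":1,"wx":0,"wy":0,"wz":4.3,"claw":100},
    {"x":-6,"y":-7.5,"z":2,"wx":0,"wy":0,"wz":8.6,"claw":100},
    {"x":-9,"y":-11.2,"z":3,"wx":0,"wy":0,"wz":13,"claw":100},
    {"x":-12,"y":-15,"z":4,"wx":0,"wy":0,"wz":17,"claw":100},
    {"x":-15,"y":-18.7,"z":5,"wx":0,"wy":0,"wz":21.5,"claw":100},
    {"x":-18,"y":-22.5,"z":6,"wx":0,"wy":0,"wz":26,"claw":100},
    {"x":-21,"y":-26.2,"z":7,"wx":0,"wy":0,"wz":30,"claw":100},
    {"x":-23.9,"y":-29.9,"z":8.1,"wx":0,"wy":0,"wz":34.4,"claw":100},
    {"x":-23.9,"y":-29.9,"z":8.1,"wx":0,"wy":0,"wz":34.4,"claw":100},
    {"x":-23.9,"y":-29.9,"z":8.1,"wx":0,"wy":0,"wz":34.4,"claw":100},
  ],
  squeeze=100,
)

```text
clock: 1.45
position: [0.4392, -0.2129, 0.1501]
tool_rot: [3.141, 0.0, -1.71]
force: [1.0, -1.2, 0.6]
grip_width: 0.0854
```

```bash
python3 -c "
from h import *
f=snap('wrist','w2')
for p in [[.4395,-.212,.036],[.4986,-.221,.05],[.355,-.200,.036]]: print(np.round(proj(f,p)))
togo([.4395,-.212,.008],-98.05)"
```

```text
[314. 235.]
[315. 155.]
[314. 335.]
t 1.5 pos [ 0.439  -0.2134  0.1503] rot [ 3.141  0.    -1.711] w 0.0854 F [-0.8 -0.5  0.5]
shift cm [-0.14 -0.03 14.23] turn deg [0.02 0.01 0.03]
```

View pics/w2.png

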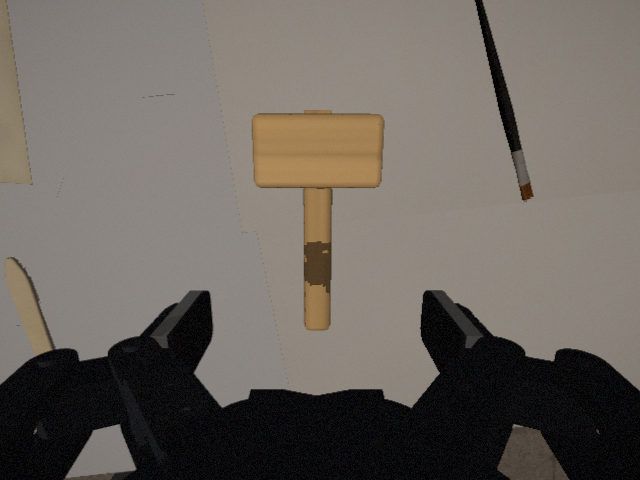

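The mallet lies straight between the fingers: handle column about 317, head centre (317,150), handle end row 330. That is 3–5 px from the prediction, or about 3 mm. Descending with that correction.

Request:
jog_arm(
  increments=[
    {"x":0,"y":-0.2,"z":4,"wx":0,"wy":0,"wz":0,"claw":100},
    {"x":0,"y":-0.2,"z":8,"wx":0,"wy":0,"wz":0,"claw":100},
    {"x":0,"y":-0.2,"z":12,"wx":0,"wy":0,"wz":0,"claw":100},
    {"x":0,"y":-0.2,"z":14.2,"wx":0,"wy":0,"wz":0,"claw":100},
    {"x":0,"y":-0.2,"z":14.2,"wx":0,"wy":0,"wz":0,"claw":100},
    {"x":0,"y":-0.2,"z":14.2,"wx":0,"wy":0,"wz":0,"claw":0},
    {"x":0,"y":-0.2,"z":14.2,"wx":0,"wy":0,"wz":0,"claw":0},
    {"x":0,"y":-0.2,"z":14.2,"wx":0,"wy":0,"wz":0,"claw":0},
    {"x":0,"y":-0.2,"z":14.2,"wx":0,"wy":0,"wz":0,"claw":0},
    {"x":0,"y":-0.2,"z":14.2,"wx":0,"wy":0,"wz":0,"claw":0},
  ],
  squeeze=100,
)

```text
clock: 2.75
position: [0.4411, -0.2138, 0.0088]
tool_rot: [-3.141, -0.0, -1.711]
force: [-4.0, 0.7, 11.3]
grip_width: 0.0203
```

Request:
jog_arm(
  increments=[
    {"x":0,"y":0,"z":0,"wx":0,"wy":0,"wz":0,"claw":0},
    {"x":0,"y":0,"z":0,"wx":0,"wy":0,"wz":0,"claw":0},
    {"x":0,"y":0,"z":0,"wx":0,"wy":0,"wz":0,"claw":0},
  ],
  squeeze=100,
)

```text
clock: 3.12
position: [0.4412, -0.2138, 0.009]
tool_rot: [-3.141, -0.0, -1.711]
force: [-1.3, 0.7, 6.0]
grip_width: 0.0203
```

Request:
jog_arm(
  increments=[
    {"x":0,"y":0,"z":-0.5,"wx":0,"wy":0,"wz":0,"claw":0},
    {"x":0,"y":0,"z":-1.0,"wx":0,"wy":0,"wz":0,"claw":0},
    {"x":0,"y":0,"z":-1.4,"wx":0,"wy":0,"wz":0,"claw":0},
    {"x":0,"y":0,"z":-1.4,"wx":0,"wy":0,"wz":0,"claw":0},
    {"x":0,"y":0,"z":-1.4,"wx":0,"wy":0,"wz":0,"claw":0},
  ],
  squeeze=100,
)

```text
clock: 3.75
position: [0.4412, -0.2138, 0.0229]
tool_rot: [-3.141, -0.0, -1.711]
force: [0.4, -1.4, -1.7]
grip_width: 0.0203
```

```bash
python3 -c "
from h import *
f=snap('wrist','w3'); f=snap('scene','s3'); cv2.imwrite('pics/s3c.png',cv2.resize(f['pixels'][120:360,180:480],None,fx=2.5,fy=2.5)[:,:,::-1])
togo([.508,-.036,.022],-81)"
```

```text
t 3.85 pos [ 0.4411 -0.2138  0.0229] rot [-3.141 -0.    -1.711] w 0.0207 F [-0.3  0.7 -1.9]
shift cm [-18.54  -4.14   0.09] turn deg [-1.000e-02 -0.000e+00 -1.703e+01]
```

View pics/w3.png

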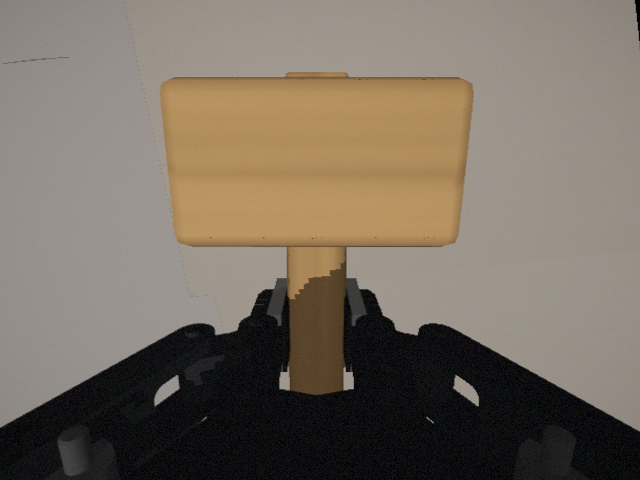

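View pics/s3c.png

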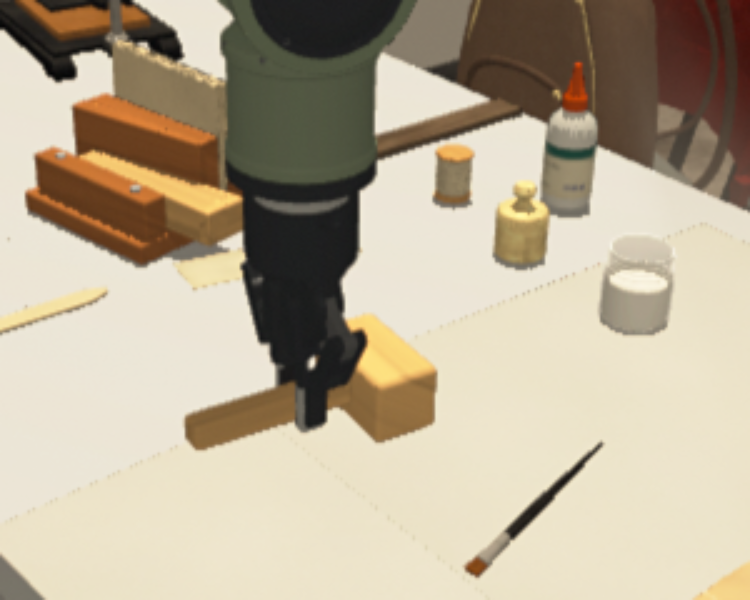

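The mallet is held straight and level: head spans columns 163–472, centred at 317, and the handle sits between the pads. Moving to about 25 mm in front of the wedge.

Request:
jog_arm(
  increments=[
    {"x":-3,"y":-0.7,"z":0,"wx":0,"wy":0,"wz":-3,"claw":0},
    {"x":-6,"y":-1.4,"z":0,"wx":0,"wy":0,"wz":-6,"claw":0},
    {"x":-9,"y":-2,"z":0,"wx":0,"wy":0,"wz":-9,"claw":0},
    {"x":-12,"y":-2.7,"z":0,"wx":0,"wy":0,"wz":-12,"claw":0},
    {"x":-15,"y":-3.4,"z":0,"wx":0,"wy":0,"wz":-15,"claw":0},
    {"x":-17.5,"y":-4.1,"z":0.1,"wx":0,"wy":0,"wz":-17,"claw":0},
    {"x":-18.5,"y":-4.1,"z":0.1,"wx":0,"wy":0,"wz":-17,"claw":0},
    {"x":-18.5,"y":-4.1,"z":0.1,"wx":0,"wy":0,"wz":-17,"claw":0},
    {"x":-18.5,"y":-4.1,"z":0.1,"wx":0,"wy":0,"wz":-17,"claw":0},
  ],
  squeeze=100,
)

```text
clock: 4.97
position: [0.5071, -0.0374, 0.0219]
tool_rot: [3.141, -0.001, -1.416]
force: [0.8, 0.5, -2.4]
grip_width: 0.0203
```

```bash
python3 -c "
from h import *
f=snap('wrist','w4'); f=snap('top','t4');cv2.imwrite('pics/t4c.png',cv2.resize(f['pixels'][110:310,50:300],None,fx=3,fy=3)[:,:,::-1])
togo([.504,-.010,.022],-81)"
```

```text
t 5.075 pos [ 0.5073 -0.0373  0.0219] rot [ 3.142 -0.    -1.416] w 0.0204 F [ 0.3  0.1 -2.1]
shift cm [-2.75 -0.1  -0.01] turn deg [ 0.   -0.02 -0.12]
```

View pics/w4.png

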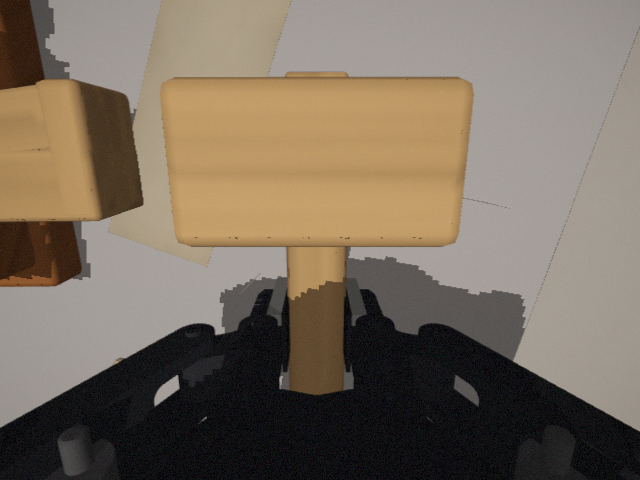

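View pics/t4c.png

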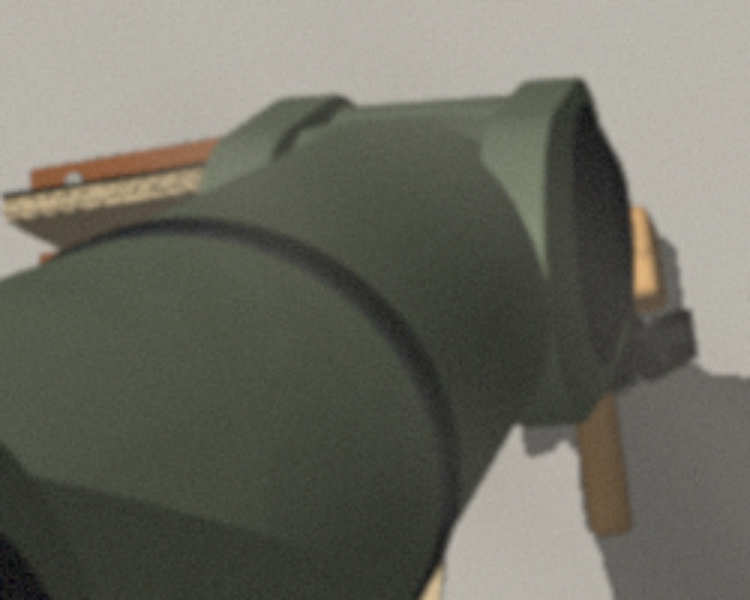

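```bash
python3 -c "
from h import *
f=load('w4'); s=bot.observe(); d=np.array([-.156,.988,0])
for n,u,v,z in [('wedge bot near',142,205,.021),('wedge bot far',129,95,.021),('wedge top near',98,219,.053),('wedge top far',77,83,.053),('mallet top near',176,243,.063),('mallet top far',162,80,.063),('mal right top',458,243,.063)]:
    p=onplane(f,u,v,z); print(n,np.round(p,4),'along d rel tcp',round(float((p-s['position'])@d),4))
"
```

```text
wedge bot near [0.5376 0.0406 0.021 ] along d rel tcp 0.0722
wedge bot far [0.5803 0.0467 0.021 ] along d rel tcp 0.0716
wedge top near [0.5384 0.0398 0.053 ] along d rel tcp 0.0713
wedge top far [0.5796 0.0457 0.053 ] along d rel tcp 0.0708
mallet top near [0.5375 0.0101 0.063 ] along d rel tcp 0.0422
mallet top far [0.5834 0.0163 0.063 ] along d rel tcp 0.0411
mal right top [ 0.5508 -0.0757  0.063 ] along d rel tcp -0.0448
```

Wedge face and mallet face are parallel with a gap of about 27 mm, and their heights overlap. First tap: about 12 mm of drive.

Request:
jog_arm(
  increments=[
    {"x":-1,"y":0,"z":0,"wx":0,"wy":0,"wz":0,"claw":0},
    {"x":-2,"y":0,"z":0,"wx":0,"wy":0,"wz":0,"claw":0},
    {"x":-2.5,"y":0,"z":0,"wx":0,"wy":0,"wz":0,"claw":0},
    {"x":-3,"y":0,"z":0,"wx":0,"wy":0,"wz":0,"claw":0},
    {"x":-3.5,"y":0,"z":0,"wx":0,"wy":0,"wz":0,"claw":0},
    {"x":-3.9,"y":0,"z":0,"wx":0,"wy":0,"wz":0,"claw":0},
  ],
  squeeze=100,
)

```text
clock: 5.82
position: [0.501, 0.0006, 0.0219]
tool_rot: [3.141, -0.001, -1.417]
force: [-0.0, -6.7, -1.0]
grip_width: 0.0208
```

```bash
python3 -c "
from h import *
f=snap('wrist','w5'); s=bot.observe();print(s['position'],s['tool_rot'],s['force'],s['moment'])"
```

```text
[0.50101933 0.0011916  0.02190068] [ 3.14123242e+00 -9.96492964e-04 -1.41628889e+00] [-1.20181781 -4.54818586 -0.39319016] [-1.10352287  0.19662477 -0.17608759]
```

View pics/w5.png

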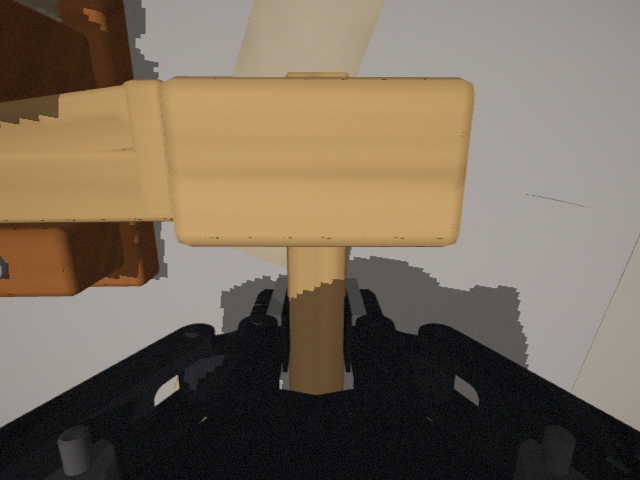

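The mallet is in contact with the wedge face (about column 170) at about 6 N and has not turned in the grip. Drawing it clear.

Request:
jog_arm(
  increments=[
    {"x":1,"y":0,"z":0,"wx":0,"wy":0,"wz":0,"claw":0},
    {"x":2,"y":0,"z":0,"wx":0,"wy":0,"wz":0,"claw":0},
    {"x":2.5,"y":0,"z":0,"wx":0,"wy":0,"wz":0,"claw":0},
    {"x":2.5,"y":0,"z":0,"wx":0,"wy":0,"wz":0,"claw":0},
    {"x":2.5,"y":0,"z":0,"wx":0,"wy":0,"wz":0,"claw":0},
  ],
  squeeze=100,
)

```text
clock: 6.5
position: [0.5049, -0.0233, 0.0219]
tool_rot: [3.141, -0.001, -1.416]
force: [0.5, -0.3, -2.9]
grip_width: 0.02
```

```bash
python3 -c "
from h import *
f=snap('wrist','w6'); s=bot.observe();print(s['clock'],s['position'],s['tool_rot'],s['force'])"
```

```text
6.55 [ 0.50480929 -0.02323176  0.02189116] [ 3.14114692e+00 -8.12638255e-04 -1.41595504e+00] [-0.53163003  0.03538516 -3.28887823]
```

View pics/w6.png

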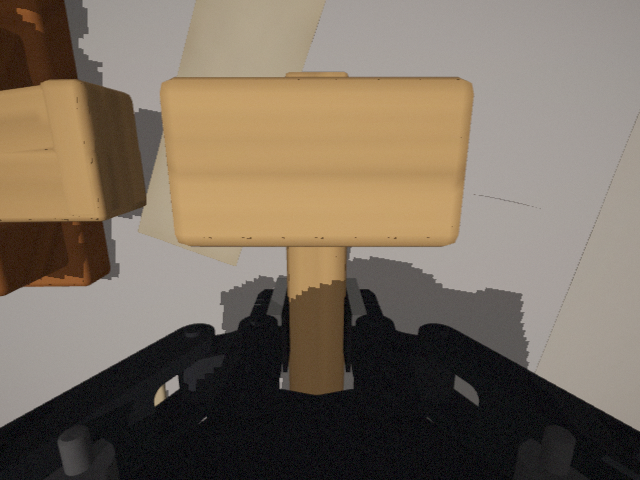

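```bash
python3 -c "
from h import *
d=np.array([-.156,.988,0])
for n,pts in [('w4',[(142,205,.021),(78,284,.015),(78,284,.0)]),('w6',[(146,205,.021),(105,284,.015),(105,284,0.)])]:
    f=load(n)
    print(n,[ (np.round(onplane(f,*p),4),round(float(onplane(f,*p)@d),4)) for p in pts])
"
```

```text
w4 [(array([0.5376, 0.0406, 0.021 ]), -0.0438), (array([0.4941, 0.0718, 0.015 ]), -0.0061), (array([0.4863, 0.0817, 0.    ]), 0.0049)]
w6 [(array([0.5356, 0.053 , 0.021 ]), -0.0312), (array([0.4938, 0.0736, 0.015 ]), -0.0044), (array([0.4862, 0.0822, 0.    ]), 0.0054)]
```

Request:
jog_arm(
  increments=[
    {"x":-1,"y":0,"z":0,"wx":0,"wy":0,"wz":0,"claw":0},
    {"x":-2,"y":0,"z":0,"wx":0,"wy":0,"wz":0,"claw":0},
    {"x":-2.5,"y":0,"z":0,"wx":0,"wy":0,"wz":0,"claw":0},
    {"x":-3,"y":0,"z":0,"wx":0,"wy":0,"wz":0,"claw":0},
    {"x":-3.5,"y":0,"z":0,"wx":0,"wy":0,"wz":0,"claw":0},
    {"x":-4.0,"y":0,"z":0,"wx":0,"wy":0,"wz":0,"claw":0},
  ],
  squeeze=100,
)

```text
clock: 7.3
position: [0.4984, 0.0157, 0.0219]
tool_rot: [3.141, -0.002, -1.417]
force: [-0.8, -6.5, -0.8]
grip_width: 0.0204
```

Request:
jog_arm(
  increments=[
    {"x":-0.3,"y":0,"z":0,"wx":0,"wy":0,"wz":0,"claw":0},
    {"x":-0.5,"y":0,"z":0,"wx":0,"wy":0,"wz":0,"claw":0},
  ],
  squeeze=100,
)

```text
clock: 7.55
position: [0.4975, 0.0187, 0.0219]
tool_rot: [3.14, -0.004, -1.419]
force: [0.6, -21.6, -0.2]
grip_width: 0.0203
```

Request:
jog_arm(
  increments=[
    {"x":-0.2,"y":0,"z":0,"wx":0,"wy":0,"wz":0,"claw":0},
    {"x":-0.4,"y":0,"z":0,"wx":0,"wy":0,"wz":0,"claw":0},
  ],
  squeeze=100,
)

```text
clock: 7.8
position: [0.497, 0.0192, 0.0221]
tool_rot: [3.14, -0.007, -1.424]
force: [2.2, -30.1, 0.3]
grip_width: 0.0205
```

Force rose from the steady 6.5 N to 30 N with almost no further movement, so the wedge is at its stop. Drawing back to check.

Request:
jog_arm(
  increments=[
    {"x":1,"y":0,"z":0,"wx":0,"wy":0,"wz":0,"claw":0},
    {"x":2,"y":0,"z":0,"wx":0,"wy":0,"wz":0,"claw":0},
    {"x":3,"y":0,"z":0,"wx":0,"wy":0,"wz":0,"claw":0},
    {"x":3,"y":0,"z":0,"wx":0,"wy":0,"wz":0,"claw":0},
    {"x":3,"y":0,"z":0,"wx":0,"wy":0,"wz":0,"claw":0},
  ],
  squeeze=100,
)

```text
clock: 8.43
position: [0.5013, -0.0101, 0.0222]
tool_rot: [3.14, -0.007, -1.424]
force: [-0.4, -0.9, -2.0]
grip_width: 0.0203
```

```bash
python3 -c "
from h import *
f=snap('wrist','w7'); togo([.47,-.15,.022],-90)"
```

```text
t 8.475 pos [ 0.5013 -0.01    0.0222] rot [ 3.14  -0.007 -1.424] w 0.0205 F [ 1.2 -0.1 -2.7]
shift cm [13.39  5.15  0.13] turn deg [ 0.08 -0.41  8.42]
```

View pics/w7.png

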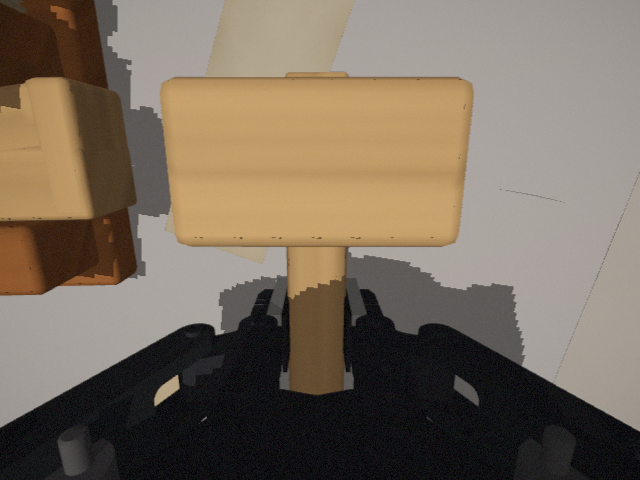

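```bash
python3 -c "
from h import *
d=np.array([-.156,.988,0]); f=load('w7')
for p in [(135,205,.021),(92,218,.053)]: print(np.round(onplane(f,*p),4),onplane(f,*p)@d)
f=load('w4');p=(98,219,.053);print(onplane(f,*p)@d)
"
```

```text
[0.5321 0.0704 0.021 ] -0.013436440315744036
[0.5334 0.0689 0.053 ] -0.015176382096589336
-0.044700927379398875
```

The wedge has moved 30 mm in total and stands about 15 mm out of the clamp, which matches tight. Taking the mallet to free table and lowering it.

Request:
jog_arm(
  increments=[
    {"x":3,"y":1.1,"z":0,"wx":0,"wy":0,"wz":2,"claw":0},
    {"x":6,"y":2.3,"z":0,"wx":0,"wy":0,"wz":4,"claw":0},
    {"x":9,"y":3.4,"z":0,"wx":0,"wy":-0.4,"wz":6,"claw":0},
    {"x":12,"y":4.6,"z":0,"wx":0,"wy":-0.4,"wz":8,"claw":0},
    {"x":13.4,"y":5.1,"z":0.1,"wx":0,"wy":-0.4,"wz":8.4,"claw":0},
    {"x":13.4,"y":5.1,"z":0.5,"wx":0,"wy":-0.4,"wz":8.4,"claw":0},
    {"x":13.4,"y":5.1,"z":0.9,"wx":0,"wy":-0.4,"wz":8.4,"claw":0},
    {"x":13.4,"y":5.1,"z":1.2,"wx":0,"wy":-0.4,"wz":8.4,"claw":0},
    {"x":13.4,"y":5.1,"z":1.35,"wx":0,"wy":-0.4,"wz":8.4,"claw":0},
    {"x":13.4,"y":5.1,"z":1.35,"wx":0,"wy":-0.4,"wz":8.4,"claw":0},
  ],
  squeeze=100,
)

```text
clock: 9.72
position: [0.4705, -0.1499, 0.0097]
tool_rot: [3.14, -0.0, -1.57]
force: [-0.3, 0.1, -1.8]
grip_width: 0.0203
```

Request:
jog_arm(
  increments=[
    {"x":0,"y":0,"z":0.1,"wx":0,"wy":0,"wz":0,"claw":0},
    {"x":0,"y":0,"z":0.15,"wx":0,"wy":0,"wz":0,"claw":0},
    {"x":0,"y":0,"z":0.15,"wx":0,"wy":0,"wz":0,"claw":0},
  ],
  squeeze=100,
)

```text
clock: 10.1
position: [0.4705, -0.1499, 0.0088]
tool_rot: [3.14, -0.0, -1.57]
force: [-6.2, 1.3, 17.2]
grip_width: 0.0202
```

Request:
jog_arm(
  increments=[
    {"x":0,"y":0,"z":-0.05,"wx":0,"wy":0,"wz":0,"claw":0},
    {"x":0,"y":0,"z":-0.05,"wx":0,"wy":0,"wz":0,"claw":80},
    {"x":0,"y":0,"z":-0.05,"wx":0,"wy":0,"wz":0,"claw":80},
    {"x":0,"y":0,"z":-0.05,"wx":0,"wy":0,"wz":0,"claw":80},
    {"x":0,"y":0,"z":-0.05,"wx":0,"wy":0,"wz":0,"claw":80},
    {"x":0,"y":0,"z":-0.05,"wx":0,"wy":0,"wz":0,"claw":80},
  ],
  squeeze=100,
)

```text
clock: 10.85
position: [0.4705, -0.1499, 0.0093]
tool_rot: [3.14, -0.0, -1.57]
force: [0.4, 0.4, 0.0]
grip_width: 0.0684
```

Request:
jog_arm(
  increments=[
    {"x":0,"y":0,"z":-2,"wx":0,"wy":0,"wz":0,"claw":80},
    {"x":0,"y":0,"z":-5,"wx":0,"wy":0,"wz":0,"claw":80},
    {"x":0,"y":0,"z":-9,"wx":0,"wy":0,"wz":0,"claw":80},
    {"x":0,"y":0,"z":-13,"wx":0,"wy":0,"wz":0,"claw":80},
    {"x":0,"y":0,"z":-16,"wx":0,"wy":0,"wz":0,"claw":80},
    {"x":0,"y":0,"z":-16,"wx":0,"wy":0,"wz":0,"claw":80},
    {"x":0,"y":0,"z":-16,"wx":0,"wy":0,"wz":0,"claw":80},
  ],
  squeeze=100,
)

```text
clock: 11.72
position: [0.4704, -0.1498, 0.1688]
tool_rot: [3.14, -0.0, -1.57]
force: [0.6, 0.1, -0.5]
grip_width: 0.0685
```

```bash
python3 -c "
from h import *
f=snap('wrist','w8'); f=snap('scene','s8'); s=bot.observe();print(s['clock'],s['position'],s['grip_width'],s['force'])"
```

```text
11.825 [ 0.47020158 -0.14972757  0.16841693] 0.06816158191314554 [ 0.02519985 -0.27927677 -0.20628811]
```

View pics/w8.png

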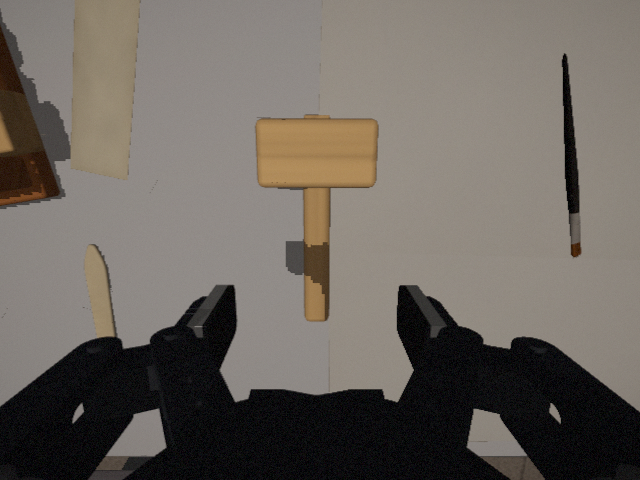

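View pics/s8.png

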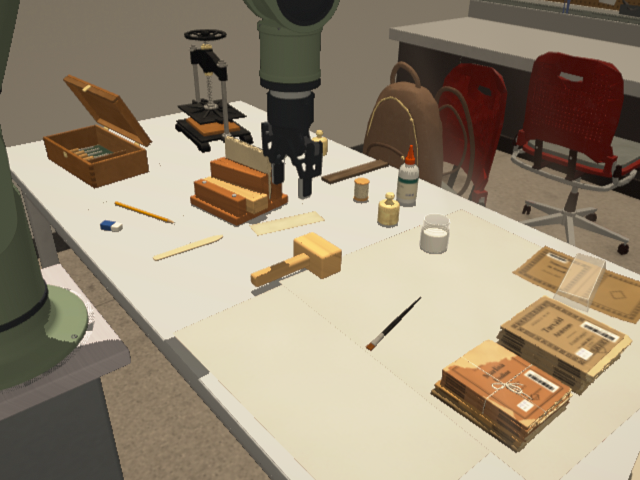

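The mallet lies flat: head at (317,153) in the wrist view and (318,255) in the scene view. The wedge is short in the clamp at about (255,200), and the gripper is clear. Handing in.

```bash
python3 -c "
from h import *
print(bot.job_done())"
```

```text
the job is handed in; nothing more can be done
None
```

I drove the wedge to its stop in two taps, laid the mallet flat and let go of it, then handed the job in at about 12 s of the 45 s allowed. No verdict was reported.

- **First tap:** it drove the wedge in by about 12 mm at roughly 6 N. I then drew the mallet about 25 mm clear.
- **Second tap:** it drove the wedge a further 18 mm or so. The force then climbed from 6.5 N to 30 N with almost no further movement, so the wedge was against its stop.
- **Wedge position:** the wrist picture afterwards showed about 30 mm of total travel and the wedge standing about 15 mm out of the clamp, as it should when tight.
- **Mallet:** I opened the fingers only after a 17 N upward force showed it was on the table. The last pictures show it flat and the open gripper clear, about 16 cm up from where it let go.

Nothing in the last checks failed. I measured the wedge only from the wrist camera, to a few millimetres, because the arm hid it from the top camera. The first move call was refused for missing keys and moved nothing.

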